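# Take a carton from the lidded stock bin and scan it out

## Robot

A 6-joint arm with a two-finger parallel gripper is mounted at the origin on the work surface. World frame = base frame: x ahead of the robot, y to its left, z up, the work surface at z = 0. Lengths are in mm, angles in rad, forces in N, time in s.
With the tool pointing down it reaches from about 350 to 975 mm from the base axis. Payload 7.1 kg.
Tool frame: the origin (TCP) lies between the finger pads; the fingertips stand 19 mm ahead of it and the grasp point (between the pads) is the TCP; z points along the fingers, y is the line along which they close (so a half turn about z gives the same grasp; the last joint's range is limited). The gripper opens to 88 mm and grips with 3 to 60 N. Pads are 20 mm wide; open, the fingers measure 115 mm over their backs; the gripper's body (75 mm by 178 mm) begins 61 mm behind the grasp point.
Start: joints at [-1.28, 0.423, 1.63, -0, 1.089, -0.019], TCP at [190.56, -595.224, 241.675] pointing down, gripper open.
Joint ranges: [-3, 3], [-0.9, 2.11], [0.09, 2.58], [-1.31, 4.45], [0.11, 2.69], [-2.54, 2.54]. Speed limits (rad/s): [2.39, 2.39, 3.01, 3.14, 3.14, 3.14].

## Interface

Orientations are given as a rotation vector (axis times angle).
In Python, from workcell import ctrl gives the robot as it stands.
- The arm moves only by the tool arm_command, never from a script. Its argument "series" is a list of rows, each an object with "linear": the shift along the tool's x, y, z in m, a list of three; "turn": the turn about the tool's z in rad. A call has 1 to 10 rows; each row shifts and turns the commanded pose from where the row before left it, along the tool's axes as they then stand; what a row does not reach is not made up. A row lasts 1/10 s, in which the tool goes at most 50 mm and 8.59 degrees, less where a joint would pass 70% of its speed; a pose out of reach is approached as far as the arm can. A call with a gripper value outside its range is refused whole. "jaw" is the opening, from -1 (shut) to 1 (fully open), set as the call begins (left out, the last holds). The fingers move at their own pace and stop on an object; the grip force is fixed at half the most. Time passes only in rows, so rows that do not move let the fingers close. It gives the time, the measured TCP pose, the force, the opening and the grip force at its end, in the units of the state.
- ctrl.get_obs(): the state, without advancing time (a new reading comes with each control period).
- ctrl.get_image(name): name is "scene" or "top" or "wrist"; returns a dict with "frame" (480x640x3 uint8, blue, green, red), "fx", "fy", "cx", "cy" (pixels), "rvec" (rotation vector, rad) and "tvec" (3), from world to camera coordinates, as OpenCV has them. Camera axes: x right, y down, z forward; pixel columns grow to the right and rows downward; lengths in mm; the calibration is good to about 2 mm. The wrist camera is an equidistant fisheye: a pixel r from the principal point sees the ray r / f radians off the axis. A picture is of the moment at which its call begins. There is no depth.
- ctrl.close_job(): hands the job in; it is judged then, once.
The state is a dict: "t": time; "qpos": joint angles; "qvel": joint speeds; "joint_torque": joint torques, N m; "ee_pos": TCP position; "orientation": TCP orientation; "ft_force": force on the tool from outside, world axes, zero at the start; "moment": the same for the moment, N m; "width": finger opening in mm; "grasp_force": force on a finger pad.
Only numpy, scipy, OpenCV 4.12 (cv2) and the standard library are available. Lean on these libraries where they do the work, as an engineer would, in place of code of your own. Each camera call takes 0.05 s, during which the arm holds its last target. There are 200 camera calls.

## Task

Raise the clear lid of the blue stock bin, take out the taller of the two cartons and stand it upright in the middle of the scan plate, with a broad face squarely towards the scanner's window. Then squeeze the scanner's trigger fully, keep it squeezed for about half a second and let it go. At the end the bin's lid is shut, and the short carton, the tape roll, the jar and the flat carton are still where they were.

Things in the scene. Friction and masses are not known exactly. Their poses are not given: they have to be found in the camera images.
- bin: Blue open stock bin fixed to the bench, 160 mm deep (x), 260 wide (y), walls 4, floor 5 thick. Origin: centre of its underside; its front faces its own -x (to the robot). Rear wall and rear 60 mm of the sides 100 mm high, front wall and front of the sides 55 mm. The two cartons stand in it within 15 mm of its mid depth, some 50 mm left and right of the middle.
- lid (a joint): Clear lid, 160 x 258 x 4 mm, 0.2 kg, hinged along the bin's rear top rim (axis: bin's +y). 0 = shut and level; grows as the front rises; stops at 1.05 rad, still leaning over the bin. Soft-close: sinks shut by its weight at 0.075 rad/s x cos(angle), 16 s from fully up, so one can let go and reach in below it; it may rest on the gripper. Damper 2.4 N m s/rad: lift at 0.4 rad/s or slower (7 N at the fin).
- lid_hinge (a point): Point on the lid's hinge axis, at mid width: 80 mm behind the bin's origin and 103 mm above the bench. Does not move with the lid.
- lid_fin (a point): Grip point of the lid's handle: a grey upright fin at the middle of the lid's front edge, 12 mm thick (bin's y), 40 mm tall, reaching 30 mm forward past that edge. The point is 172 mm from the hinge axis along the lid, 18 mm above its mid-plane; the fin's top is 18 mm above it, its front end 18 mm beyond. Moves with the lid.
- tall_carton: The carton to take: white medicine carton 32 mm (its x) x 45 mm (its y) x 85 mm tall, 60 g. Origin: centre of its underside. Its broad 45 x 85 mm faces look along its +x and -x. It stands in the bin with its x within about 0.1 rad of the bin's x.
- short_carton: The other carton in the bin, same footprint (32 x 45 mm) but only 55 mm tall. Origin: centre of its underside. Left or right of the tall one, centres 85 to 115 mm apart. To be left in the bin.
- station: Scan station fixed to the bench. Origin: under the centre of its aluminium scan plate (120 x 120 x 8 mm), on the bench. A hand scanner is clamped on its side behind the plate (+x): head x 74 to 187, y -28 to 28, z 45 to 115 mm, its window looking along -x at the plate. Its handle runs sideways from the head along +y: y 25 to 134, x 125 to 155, z 64 to 96 mm, 64 mm clear of the bench.
- scan_spot (a point): Centre of the scan plate's upper face, 8 mm above the bench, amid four thin black corner marks. Axes as the station's.
- trigger (a joint): The scanner's black trigger: a lever 54 x 10 x 20 mm on the handle's front (-x) side, hinged on an upright axis near the head at x 120, y 34 mm in the station's frame, z 70 to 90 mm. 0 = released, 0.25 rad = fully squeezed towards the handle; spring return, 2 to 9 N at its end.
- trigger_face (a point): Point on the trigger's outer face, 40 mm from its hinge; at x 105, y 74, z 80 mm in the station's frame when released; moves about 10 mm towards +x when fully squeezed (x 115 mm).
- grip_back (a point): Point on the back of the scanner's handle opposite the trigger, at x 155, y 74, z 80 mm in the station's frame. Handle and released trigger together are 50 mm thick here, 40 mm when squeezed.
- tape_roll: Bystander: roll of amber packing tape, 90 mm across, 48 mm high, lying flat. Origin: centre of its underside.
- jar: Bystander: white screw-top jar, 48 mm across, 75 mm high. Origin: centre of its underside.
- flat_carton: Bystander: white carton lying flat, 90 x 60 x 30 mm. Origin: centre of its underside.

How it is judged:
By the outcome, as a careful person would: the job done as asked, in the order asked, and still so for the second after the job is handed in, with the robot touching nothing.
It also fails if it takes over 64 s, if anything falls off the work surface, if the arm or the gripper's body presses on something with over 40 N, if the wrist force passes 120 N, or if a joint passes its speed limit or range.

## Working session

There is one attempt and no reset: what is moved stays moved. The work goes in short steps, Python scripts to look and compute and a tool call to move; the robot and the scene stay as the last step left them, time stands still between calls to the robot, and variables do not carry over. Pictures are saved under pics/ and viewed, at most 11 in all, crops included, and the job is handed in when it is done.

Besides the shell and the picture viewer there is one more tool, called after "Call:" as name([rows], argument=value, ...), one row to a line, values as JSON. arm_command: Moves the arm, as the interface text tells. Its arguments: {"type":"object","properties":{"series":{"type":"array"},"jaw":{"type":"number"}},"required":["series"]}

```bash
mkdir -p pics; cat > h.py <<'E'
import numpy as np, cv2
from workcell import ctrl
def cam(n):
    d=ctrl.get_image(n); d['R']=cv2.Rodrigues(np.array(d['rvec'],float))[0]; d['t']=np.array(d['tvec'],float).ravel(); d['fish']=(n=='wrist'); return d
def ray(d,u,v):
    a=np.array([(u-d['cx'])/d['fx'],(v-d['cy'])/d['fy']])
    if d['fish']:
        r=np.hypot(*a); c=np.array([*(a/r*np.sin(r)),np.cos(r)]) if r>1e-9 else np.array([0,0,1.])
    else: c=np.array([*a,1.])
    c=d['R'].T@c; return -d['R'].T@d['t'], c/np.linalg.norm(c)
def onz(d,u,v,z):
    o,c=ray(d,u,v); return o+c*(z-o[2])/c[2]
def tri(d1,p1,d2,p2):
    o1,a=ray(d1,*p1);o2,b=ray(d2,*p2)
    s=np.linalg.lstsq(np.c_[a,-b],o2-o1,rcond=None)[0]
    q1=o1+a*s[0];q2=o2+b*s[1]; return (q1+q2)/2,np.linalg.norm(q1-q2)
def proj(d,P):
    c=d['R']@np.array(P,float)+d['t']
    if d['fish']:
        r=np.hypot(c[0],c[1]);k=np.arctan2(r,c[2])/r
        return np.array([d['cx']+d['fx']*k*c[0],d['cy']+d['fy']*k*c[1]])
    return np.array([d['cx']+d['fx']*c[0]/c[2],d['cy']+d['fy']*c[1]/c[2]])
E
python3 - <<'E'
from h import *
import pickle
for n in('scene','top','wrist'):
    d=cam(n); cv2.imwrite(f'pics/{n}0.png',d['frame']); pickle.dump(d,open(n+'0.pkl','wb'))
    print(n,ray(d,d['cx'],d['cy']),d['fx'])
o=ctrl.get_obs();print(o['t'],o['ee_pos'],o['orientation'],o['width'])
E
```

```text
scene (array([ 994.19138287, -717.85852469,  813.91434525]), array([-0.42290928,  0.65729923, -0.62378319])) 509.9482995665526
top (array([ 451.81687196,   -2.14504301, 1206.76277235]), array([ 0.07852571,  0.01670648, -0.99677209])) 540.0681637224582
wrist (array([ 254.16597358, -576.05938494,  383.69985765]), array([-0.23006306, -0.07156801, -0.97054057])) 371.64829954431775
0.15 [ 190.47311285 -594.88032575  241.09879089] [-3.10288738e+00 -4.84503130e-01  1.75018296e-04] 87.63574186379503
```

View pics/scene0.png

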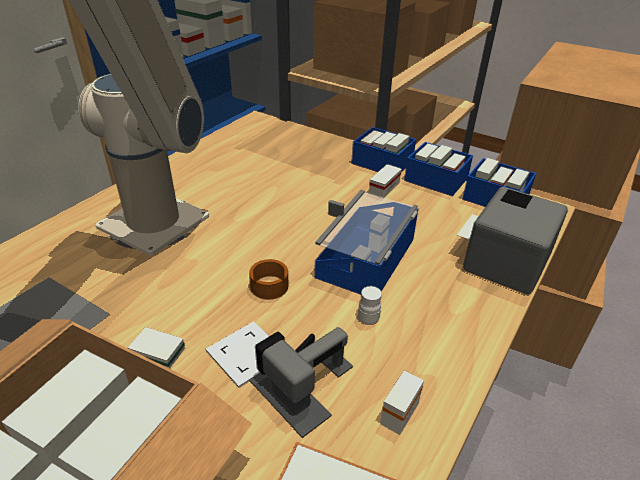

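View pics/top0.png

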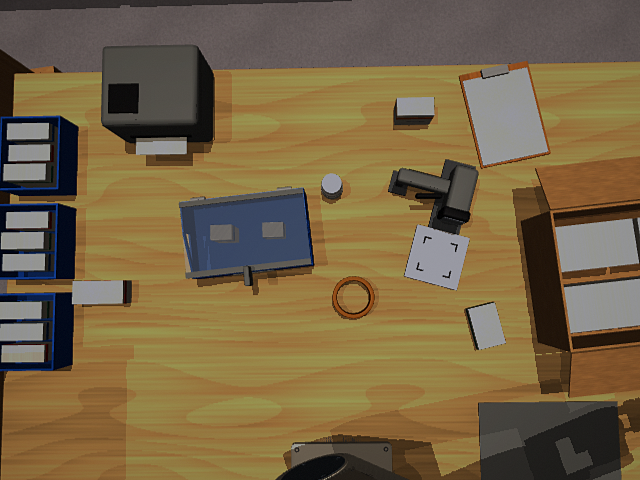

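The scene view shows the bin with its lid (fin at about 336,207), the tall carton at about (380,225), and the station at (290,360). In the top view the fin is at (249,275), the cartons at (221,232) and (272,230), the plate at (437,258), and the scanner handle runs left to (395,180).

```bash
python3 - <<'E'
from h import *
import pickle
t=pickle.load(open('top0.pkl','rb'));s=pickle.load(open('scene0.pkl','rb'))
a=cv2.resize(t['frame'][160:300,160:490],None,fx=2.4,fy=2.4,interpolation=cv2.INTER_CUBIC)
b=cv2.resize(s['frame'][170:410,200:430],None,fx=2.4,fy=2.4,interpolation=cv2.INTER_CUBIC)
cv2.imwrite('pics/ta.png',a);cv2.imwrite('pics/sb.png',b)
f=t['frame'].astype(int)
m=((f.min(2)>150)&(f.max(2)-f.min(2)<40)).astype(np.uint8); m[:,:400]=0;m[:,475:]=0;m[:215]=0;m[300:]=0
c=max(cv2.findContours(m,0,2)[0],key=cv2.contourArea);r=cv2.boxPoints(cv2.minAreaRect(c))
P=np.array([onz(t,*p,8) for p in r]);print(P.round(1),P.mean(0),[np.linalg.norm(P[i]-P[i-1]) for i in range(4)])
E
```

```text
[[ 466.4 -143.6    8. ]
 [ 580.6 -175.9    8. ]
 [ 549.  -290.2    8. ]
 [ 435.5 -257.3    8. ]] [ 507.8856432  -216.74702847    8.        ] [np.float64(117.78961129848518), np.float64(118.64750114334618), np.float64(118.61522748610923), np.float64(118.22446931683753)]
```

View pics/ta.png

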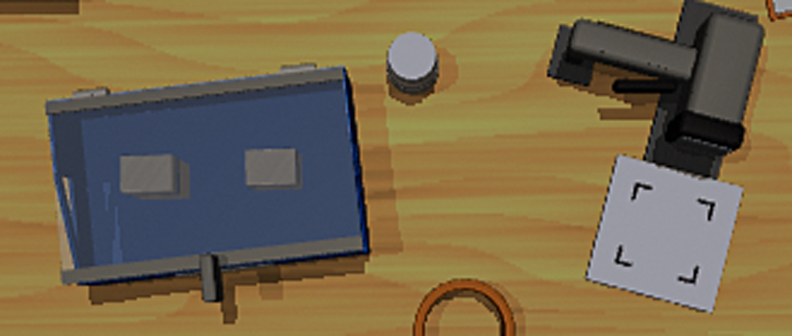

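View pics/sb.png

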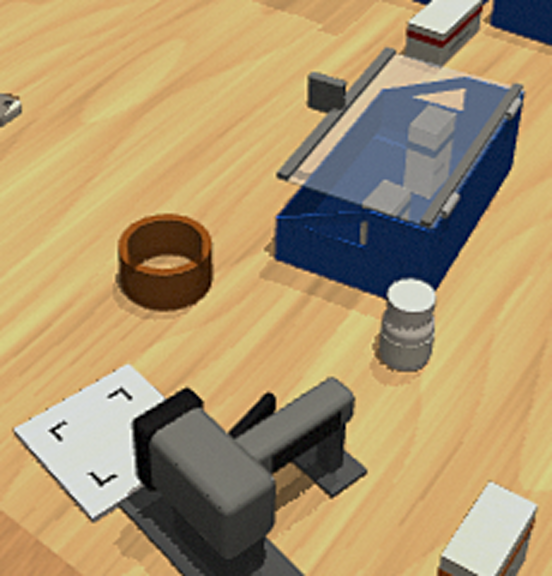

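The top crop shows the lid's corners (47,105), (347,68), (367,248), (65,283), the fin top from (207,255) to (212,300), and the carton tops at (147,174) and (271,167). The scene crop shows the fin block at about (310-345, 72-110). The carton at (430,125) is the taller one, which is the left one in the top view (bin's +y).

```bash
python3 - <<'E'
from h import *
import pickle
t=pickle.load(open('top0.pkl','rb'));s=pickle.load(open('scene0.pkl','rb'))
A=lambda u,v:(160+u/2.4,160+v/2.4)
B=lambda u,v:(200+u/2.4,170+v/2.4)
P=np.array([onz(t,*A(*p),106) for p in[(47,103),(347,68),(367,248),(65,282)]])
print(P.round(1),P.mean(0),[np.linalg.norm(P[i]-P[i-1]).round(1) for i in range(4)])
print('yaw',[np.arctan2(*((P[a]-P[b])[[1,0]]))+o for a,b,o in((0,1,-np.pi/2),(3,2,-np.pi/2),(1,2,0),(0,3,0))])
# fin top: front end & lid corners by two views
for n,p,q in[('lidFR',(367,248),(282,178)),('lidRR',(347,68),(432,222)),('lidFL',(65,280),(390,50)),('fin top front',(213,300),(311,73)),('fin top rear',(207,256),(345,83)),('tall top ctr',(147,172),(437,118)),('plate c',(664,234),(92,440))]:
    X,e=tri(t,A(*p),s,B(*q));print(n,X.round(1),e.round(1))
E
```

```text
[[620.8 327.1 106. ]
 [647.5  68.3 106. ]
 [492.7  52.5 106. ]
 [466.8 310.1 106. ]] [556.92533911 189.5028447  106.        ] [np.float64(154.9), np.float64(260.1), np.float64(155.6), np.float64(258.9)]
yaw [np.float64(0.10290337388709414), np.float64(0.10006833796283199), np.float64(0.1019263241179455), np.float64(0.11022637285690307)]
lidFR [496.2  55.1 103.8] 8.5
lidRR [649.3  69.7 111.3] 6.3
lidFL [470.9 311.7 106.3] 5.7
fin top front [451.8 179.2 139.8] 4.1
fin top rear [488.4 184.6 138.4] 4.8
tall top ctr [564.3 245.7  90.5] 6.7
plate c [ 500.8 -222.6    1.6] 14.1
```

Call:
arm_command([
  {"linear":[0,0,0],"turn":0.104},
  {"linear":[0.0325,-0.035,0],"turn":0.104},
  {"linear":[0.0325,-0.035,0],"turn":0},
  {"linear":[0.0325,-0.035,0],"turn":0},
  {"linear":[0.0325,-0.035,0],"turn":0},
  {"linear":[0.0325,-0.035,0],"turn":0},
  {"linear":[0.0325,-0.035,0],"turn":0},
  {"linear":[0.0325,-0.035,0],"turn":0},
  {"linear":[0.0325,-0.035,0],"turn":0},
  {"linear":[0,-0.045,0],"turn":0},
], jaw=1)

```text
t: 1.15
ee_pos: [415.4, -241.8, 242.1]
orientation: [3.136, 0.162, 0.004]
ft_force: [0.5, -0.3, 0.3]
width: 88.1
grasp_force: 0.0
```

```bash
cat >> h.py <<'E'
def state():
    o=ctrl.get_obs();R=cv2.Rodrigues(np.array(o['orientation'],float))[0];return o,R,np.array(o['ee_pos'],float)
def to(P,yaw=None):
    o,R,p=state();y=np.arctan2(R[1,0],R[0,0])
    print('t %.2f'%o['t'],'tcp',p.round(1),'yaw %.3f'%y,'tilt %.4f'%np.arccos(-R[2,2]),'w %.1f'%o['width'],'gf %.1f'%o['grasp_force'],'F',np.round(o['ft_force'],1))
    if yaw is not None:
        print(' turn %.3f'%(y-yaw)); Z=np.array([[np.cos(yaw),np.sin(yaw),0],[np.sin(yaw),-np.cos(yaw),0],[0,0,-1]])
    else: Z=R
    print(' move mm',(Z.T@(np.array(P)-p)).round(1))
E
python3 - <<'E'
from h import *
to((461.5,179.7,240),0.102)
s=cam('scene');cv2.imwrite('pics/s1.png',s['frame'])
o=ctrl.get_obs();print(o['qpos'])
E
```

```text
t 1.15 tcp [ 415.4 -241.8  242.1] yaw 0.103 tilt 0.0031 w 88.1 gf 0.0 F [ 0.5 -0.3  0.3]
 turn 0.001
 move mm [  88.8 -414.6    2.1]
[-0.5469472   0.20325092  1.95267533  0.00243557  0.98985715  0.91848033]
```

View pics/s1.png

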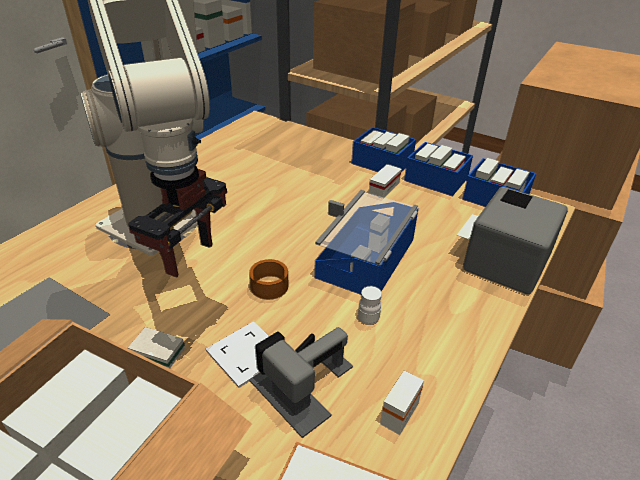

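The gripper has a 178 mm crossbar, a narrow neck and a round wrist. In this view the fingers end near (172,277) and the bar is at about (180,215).

Call:
arm_command([
  {"linear":[0.041,-0.02,-0.006],"turn":0},
  {"linear":[0.041,-0.02,-0.006],"turn":0},
  {"linear":[0.041,-0.02,-0.006],"turn":0},
  {"linear":[0.041,-0.02,-0.006],"turn":0},
  {"linear":[0.041,-0.02,-0.006],"turn":0},
  {"linear":[0.041,-0.02,-0.006],"turn":0},
  {"linear":[0.041,-0.02,-0.006],"turn":0},
  {"linear":[0.041,-0.02,-0.006],"turn":0},
  {"linear":[0.041,-0.02,-0.006],"turn":0},
  {"linear":[0.041,-0.02,-0.006],"turn":0},
])

```text
t: 2.2
ee_pos: [800.7, -1.0, 301.4]
orientation: [3.137, 0.16, -0.001]
ft_force: [0.9, 0.4, 0.1]
width: 87.6
grasp_force: 0.0
```

Call:
arm_command([
  {"linear":[0.04,-0.02,0],"turn":0},
  {"linear":[0.04,-0.02,0],"turn":0},
  {"linear":[0.04,-0.02,0],"turn":0},
  {"linear":[0.04,-0.02,0],"turn":0},
  {"linear":[0.03,0,0],"turn":0},
  {"linear":[0.03,0,0],"turn":0},
])

```text
t: 2.8
ee_pos: [1003.7, 100.7, 299.5]
orientation: [-3.137, -0.162, -0.005]
ft_force: [2.2, -0.1, 0.6]
width: 87.9
grasp_force: 0.0
```

```bash
python3 - <<'E'
from h import *
to((461.5,179.7,240),0.102)
o=ctrl.get_obs();print(o['qpos'],o['orientation'])
E
```

```text
t 2.80 tcp [1003.7  100.7  299.5] yaw 0.103 tilt 0.0034 w 87.9 gf 0.0 F [ 2.2 -0.1  0.6]
 turn 0.001
 move mm [-531.3 -133.8   59.5]
[8.81512003e-02 1.18032248e+00 1.02405938e-01 4.25394741e-05
 1.85541766e+00 1.55563366e+00] [-3.13723008 -0.16222289 -0.00540764]
```

Call:
arm_command([
  {"linear":[0.03,0,0],"turn":0},
  {"linear":[0.03,0,0],"turn":0},
  {"linear":[0.03,0,0],"turn":0},
  {"linear":[0.03,0,0],"turn":0},
])

```text
t: 3.2
ee_pos: [1032.5, 102.1, 284.2]
orientation: [-3.131, -0.159, -0.132]
ft_force: [0.0, 0.5, 1.1]
width: 87.8
grasp_force: 0.0
```

```bash
python3 - <<'E'
from h import *
to((461.5,179.7,240),0.102)
o=ctrl.get_obs();print(o['qpos'],o['orientation'])
E
```

```text
t 3.20 tcp [1032.5  102.1  284.2] yaw 0.102 tilt 0.0845 w 87.8 gf 0.0 F [0.  0.5 1.1]
 turn -0.000
 move mm [-560.1 -135.3   44.2]
[8.68289858e-02 1.20316829e+00 8.85595606e-02 9.41437353e-04
 1.76540018e+00 1.55630900e+00] [-3.1307936  -0.15908302 -0.13233143]
```

Call:
arm_command([
  {"linear":[0.045,0,0],"turn":0},
  {"linear":[0.045,0,0],"turn":0},
  {"linear":[0.045,0,0],"turn":0},
  {"linear":[0.045,0,0],"turn":0},
  {"linear":[0.045,0,0],"turn":0},
  {"linear":[0.045,0,0],"turn":0},
  {"linear":[-0.02,0,0],"turn":0},
  {"linear":[-0.03,0,0],"turn":0},
])

```text
t: 4.0
ee_pos: [1039.1, 103.5, 257.6]
orientation: [-3.099, -0.158, -0.401]
ft_force: [1.2, -0.3, 0.4]
width: 87.9
grasp_force: 0.0
```

```bash
python3 - <<'E'
from h import *
to((461.5,179.7,240),0.102)
o,R,p=state();print(o['qpos'],R.round(3))
E
```

```text
t 4.00 tcp [1039.1  103.5  257.6] yaw 0.102 tilt 0.2575 w 87.9 gf 0.0 F [ 1.2 -0.3  0.4]
 turn -0.000
 move mm [-566.8 -134.6   17.6]
[0.08700812 1.03128886 0.50971081 0.00310969 1.34313114 1.55585221] [[ 0.962  0.101  0.253]
 [ 0.098 -0.995  0.025]
 [ 0.255  0.001 -0.967]]
```

Call:
arm_command([
  {"linear":[0.045,0,0],"turn":0},
  {"linear":[0.045,0,0],"turn":0},
  {"linear":[0.045,0,0],"turn":0},
  {"linear":[0.045,0,0],"turn":0},
  {"linear":[0.045,0,0],"turn":0},
  {"linear":[0.045,0,0],"turn":0},
  {"linear":[0.045,0,0],"turn":0},
  {"linear":[0.045,0,0],"turn":0},
])

```text
t: 4.8
ee_pos: [1133.4, 113.7, 313.1]
orientation: [-3.038, -0.155, -0.694]
ft_force: [-0.0, -0.3, 0.2]
width: 87.8
grasp_force: 0.0
```

```bash
python3 - <<'E'
from h import *
to((461.5,179.7,240))
o,R,p=state();print(o['qpos'],R.round(3))
E
```

```text
t 4.80 tcp [1133.4  113.7  313.1] yaw 0.102 tilt 0.4494 w 87.8 gf 0.0 F [-0.  -0.3  0.2]
 move mm [-627.8 -133.8 -221.7]
[0.08833755 1.20279875 0.08713877 0.00491345 1.40230103 1.55757535] [[ 0.896  0.101  0.432]
 [ 0.092 -0.995  0.043]
 [ 0.434  0.001 -0.901]]
```

Call:
arm_command([
  {"linear":[0.045,0,0],"turn":0},
  {"linear":[0.045,0,0],"turn":0},
  {"linear":[-0.04,0,0],"turn":0},
])

```text
t: 5.1
ee_pos: [1130.1, 113.5, 324.1]
orientation: [-3.012, -0.154, -0.789]
ft_force: [2.3, -0.2, 0.0]
width: 87.8
grasp_force: 0.0
```

```bash
python3 - <<'E'
from h import *
to((459.5,179.5,190))
o,R,p=state();print(R.round(3))
E
```

```text
t 5.10 tcp [1130.1  113.5  324.1] yaw 0.102 tilt 0.5123 w 87.8 gf 0.0 F [ 2.3 -0.2  0. ]
 move mm [-641.3 -133.9 -207. ]
[[ 0.867  0.101  0.488]
 [ 0.089 -0.995  0.049]
 [ 0.49   0.001 -0.872]]
```

Call:
arm_command([
  {"linear":[-0.04,-0.0084,-0.0129],"turn":0},
  {"linear":[-0.04,-0.0084,-0.0129],"turn":0},
  {"linear":[-0.04,-0.0084,-0.0129],"turn":0},
  {"linear":[-0.04,-0.0084,-0.0129],"turn":0},
  {"linear":[-0.04,-0.0084,-0.0129],"turn":0},
  {"linear":[-0.04,-0.0084,-0.0129],"turn":0},
  {"linear":[-0.04,-0.0084,-0.0129],"turn":0},
  {"linear":[-0.04,-0.0084,-0.0129],"turn":0},
  {"linear":[-0.04,-0.0084,-0.0129],"turn":0},
  {"linear":[-0.04,-0.0084,-0.0129],"turn":0},
])

```text
t: 6.1
ee_pos: [717.9, 154.2, 245.0]
orientation: [-3.014, -0.153, -0.777]
ft_force: [0.3, -0.2, -0.7]
width: 87.6
grasp_force: 0.0
```

Call:
arm_command([
  {"linear":[-0.04,-0.0084,-0.0129],"turn":0},
  {"linear":[-0.04,-0.0084,-0.0129],"turn":0},
  {"linear":[-0.04,-0.0084,-0.0129],"turn":0},
  {"linear":[-0.04,-0.0084,-0.0129],"turn":0},
  {"linear":[-0.04,-0.0084,-0.0129],"turn":0},
  {"linear":[-0.04,-0.0084,-0.0129],"turn":0},
])

```text
t: 6.7
ee_pos: [466.7, 179.4, 197.2]
orientation: [-3.013, -0.153, -0.777]
ft_force: [-0.1, 0.7, 0.3]
width: 88.2
grasp_force: 0.0
```

```bash
python3 - <<'E'
from h import *
to((459.5,179.5,129))
w=cam('wrist');cv2.imwrite('pics/w1.png',w['frame'])
import pickle;pickle.dump(w,open('w1.pkl','wb'))
print([proj(w,p).round(0) for p in((459.5,179.5,139),(447.6,178.3,139),(487.4,182.4,139),(564,246,90))])
E
```

```text
t 6.70 tcp [466.7 179.4 197.2] yaw 0.101 tilt 0.5048 w 88.2 gf 0.0 F [-0.1  0.7  0.3]
 move mm [-39.3  -0.8  56.2]
[array([312., 331.]), array([312., 352.]), array([312., 283.]), array([241., 186.])]
```

View pics/w1.png

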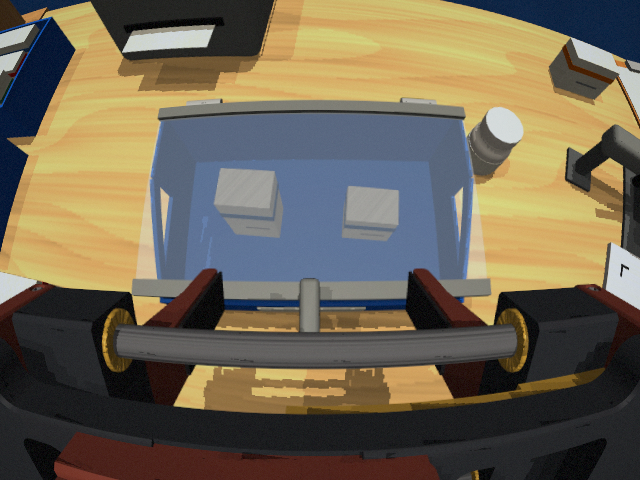

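The wrist view shows the fin's rear end at (310,280), predicted (312,283). The tall carton's top has corners (221,170), (276,172), (277,207), (215,201), and the fingers straddle the fin.

Call:
arm_command([
  {"linear":[-0.0197,0,0.0281],"turn":0},
  {"linear":[-0.0196,-0.0008,0.0281],"turn":0},
  {"linear":[0,0,0],"turn":0},
])

```text
t: 7.05
ee_pos: [467.9, 171.4, 143.7]
orientation: [-3.012, -0.167, -0.718]
ft_force: [-0.2, -0.1, 0.9]
width: 87.8
grasp_force: 0.0
```

Call:
arm_command([
  {"linear":[0,0,0],"turn":0},
  {"linear":[0,0,0],"turn":0},
  {"linear":[0,0,0],"turn":0},
  {"linear":[0,0,0],"turn":0},
  {"linear":[0,0,0],"turn":0},
], jaw=-1)

```text
t: 7.55
ee_pos: [468.5, 172.0, 145.5]
orientation: [-3.01, -0.168, -0.723]
ft_force: [0.0, 0.9, -0.5]
width: 51.2
grasp_force: 0.0
```

```bash
python3 - <<'E'
from h import *
import pickle
o,R,p=state();to(p)
w=pickle.load(open('w1.pkl','rb'));t=pickle.load(open('top0.pkl','rb'))
P=np.array([onz(w,*c,90) for c in[(221,170),(276,172),(277,207),(215,201)]])
print(P.round(1),P.mean(0).round(1)); print(onz(t,160+147/2.4,160+173/2.4,90).round(1))
print('two-view',tri(w,(248,187),t,(160+147/2.4,160+173/2.4)))
print('short',onz(w,371,206,60).round(1))
# lid arc: tool-frame steps
H=np.array([636.6,197.6,103]);yaw=.102;u=np.array([np.cos(yaw),np.sin(yaw)])
d0=(H[:2]-p[:2])@u;h0=p[2]-103;r=np.hypot(d0,h0);a0=np.arctan2(h0,d0);print(d0,h0,r,a0)
pr=p.copy()
for k in range(1,28):
    th=.038*k;d=r*np.cos(a0+th);q=np.array([*(H[:2]-d*u),103+r*np.sin(a0+th)]);
    # keep lateral offset
    lat=(p[:2]-H[:2])@np.array([-u[1],u[0]]);q[:2]+=lat*np.array([-u[1],u[0]])
    print(k,(R.T@(q-pr)).round(1),end=' ');pr=q
E
```

```text
t 7.55 tcp [468.5 172.  145.5] yaw 0.107 tilt 0.4723 w 51.2 gf 0.0 F [ 0.   0.9 -0.5]
 move mm [0. 0. 0.]
[[576.4 265.   90. ]
 [578.  220.2  90. ]
 [549.  215.5  90. ]
 [549.6 264.8  90. ]] [563.3 241.4  90. ]
[560.7 243.9  90. ]
two-view (array([559.8889991 , 240.15594891,  98.73024529]), np.float64(3.6375847612898227))
short [568.5 140.9  60. ]
169.80458963357765 42.47766378765155 175.03699775043123 0.2451256301503537
1 [ 4.5 -0.1 -4.9] 2 [ 4.6 -0.1 -4.8] 3 [ 4.8 -0.1 -4.6] 4 [ 5.  -0.1 -4.4] 5 [ 5.2 -0.1 -4.2] 6 [ 5.3 -0.1 -4. ] 7 [ 5.5 -0.  -3.8] 8 [ 5.6 -0.  -3.6] 9 [ 5.7 -0.  -3.4] 10 [ 5.9 -0.  -3.1] 11 [ 6.  -0.  -2.9] 12 [ 6.1 -0.  -2.7] 13 [ 6.2 -0.  -2.5] 14 [ 6.3 -0.  -2.2] 15 [ 6.3 -0.  -2. ] 16 [ 6.4 -0.  -1.7] 17 [ 6.5  0.  -1.5] 18 [ 6.5  0.  -1.2] 19 [ 6.6  0.  -1. ] 20 [ 6.6  0.  -0.7] 21 [ 6.6  0.  -0.5] 22 [ 6.6  0.  -0.2] 23 [6.7 0.  0. ] 24 [6.6 0.  0.3] 25 [6.6 0.  0.5] 26 [6.6 0.  0.8] 27 [6.6 0.1 1. ]
```

```bash
python3 - <<'E'
from h import *
to((467,180,130)); print(ctrl.get_obs()['qpos'].round(3) if hasattr(ctrl.get_obs()['qpos'],'round') else ctrl.get_obs()['qpos'])
E
```

```text
t 7.55 tcp [468.5 172.  145.5] yaw 0.107 tilt 0.4723 w 51.2 gf 0.0 F [ 0.   0.9 -0.5]
 move mm [-7.6 -7.9 13.6]
[ 0.394  0.299  2.254 -0.721  0.171  2.541]
```

Call:
arm_command([
  {"linear":[0,0,-0.03],"turn":0},
  {"linear":[0,0,-0.02],"turn":-0.1496},
  {"linear":[0,0,0],"turn":-0.1496},
  {"linear":[0,0,0],"turn":-0.1496},
  {"linear":[0,0,0],"turn":-0.1496},
  {"linear":[0,0,0],"turn":-0.1496},
  {"linear":[0,0,0],"turn":-0.1496},
  {"linear":[0,0,0],"turn":-0.1496},
  {"linear":[0,0,0],"turn":-0.1496},
  {"linear":[0,0,0],"turn":-0.1496},
], jaw=0.3)

```text
t: 8.55
ee_pos: [446.2, 168.7, 189.1]
orientation: [2.107, 1.883, 0.566]
ft_force: [0.7, 0.6, 0.1]
width: 57.1
grasp_force: 0.0
```

Call:
arm_command([
  {"linear":[0,0,0],"turn":-0.1496},
  {"linear":[0,0,0],"turn":-0.1496},
  {"linear":[0,0,0],"turn":-0.1496},
  {"linear":[0,0,0],"turn":-0.1496},
  {"linear":[0,0,0],"turn":-0.1496},
  {"linear":[0,0,0],"turn":-0.1496},
  {"linear":[0,0,0],"turn":-0.1496},
  {"linear":[0,0,0],"turn":-0.1496},
  {"linear":[0,0,0],"turn":-0.1496},
  {"linear":[0,0,0],"turn":-0.1496},
])

```text
t: 9.55
ee_pos: [446.2, 168.7, 189.0]
orientation: [0.25, 2.667, 0.151]
ft_force: [-0.7, 0.7, -0.1]
width: 57.3
grasp_force: 0.0
```

Call:
arm_command([
  {"linear":[0,0,0],"turn":-0.1496},
  {"linear":[0,0,0],"turn":-0.1496},
  {"linear":[0,0,0],"turn":0},
])

```text
t: 9.85
ee_pos: [446.2, 168.7, 189.0]
orientation: [-0.143, 2.667, 0.057]
ft_force: [0.3, -1.4, -0.2]
width: 57.3
grasp_force: 0.0
```

```bash
python3 - <<'E'
from h import *
to((463,180,129)); o,R,p=state();print(np.round(o['qpos'],3),R.round(3))
E
```

```text
t 9.85 tcp [446.2 168.7 189. ] yaw -3.039 tilt 0.4716 w 57.3 gf 0.0 F [ 0.3 -1.4 -0.2]
 move mm [11.3  8.4 61.8]
[ 0.409  0.168  2.269 -0.457  0.274 -0.854] [[-0.886 -0.111  0.45 ]
 [-0.092  0.994  0.065]
 [-0.454  0.016 -0.891]]
```

Call:
arm_command([
  {"linear":[0.0113,0.0084,0],"turn":0},
  {"linear":[0,0,0.022],"turn":0},
  {"linear":[0,0,0.02],"turn":0},
  {"linear":[0,0,0.02],"turn":0},
  {"linear":[0,0,0],"turn":0},
])

```text
t: 10.35
ee_pos: [463.1, 179.8, 127.0]
orientation: [-0.138, 2.671, 0.057]
ft_force: [0.0, -0.1, -0.2]
width: 57.2
grasp_force: 0.0
```

```bash
python3 - <<'E'
from h import *
to((463,180,129)); o,R,p=state();print(np.round(o['qpos'],3))
E
```

```text
t 10.35 tcp [463.1 179.8 127. ] yaw -3.043 tilt 0.4688 w 57.2 gf 0.0 F [ 0.  -0.1 -0.2]
 move mm [-0.8  0.2 -1.8]
[ 0.419  0.342  2.264 -0.987  0.149 -0.301]
```

Close on the fin and compute the arc.

Call:
arm_command([
  {"linear":[0,0,0],"turn":0},
  {"linear":[0,0,0],"turn":0},
  {"linear":[0,0,0],"turn":0},
  {"linear":[0,0,0],"turn":0},
  {"linear":[0,0,0],"turn":0},
  {"linear":[0,0,0],"turn":0},
  {"linear":[0,0,0],"turn":0},
], jaw=-1)

```text
t: 11.05
ee_pos: [463.1, 182.1, 129.1]
orientation: [-0.144, 2.666, 0.064]
ft_force: [-6.3, 12.9, 2.4]
width: 12.3
grasp_force: 30.0
```

```bash
cat > arc.py <<'E'
from h import *
o,R,p=state();to(p)
H=np.array([636.6,197.6,103]);yaw=.102;u=np.array([np.cos(yaw),np.sin(yaw)]);v=np.array([-u[1],u[0]])
d0=(H[:2]-p[:2])@u;h0=p[2]-103;r=np.hypot(d0,h0);a0=np.arctan2(h0,d0);print(d0.round(1),h0.round(1),'lid angle ~',(a0-np.arctan2(24,d0)).round(3))
pr=p.copy();lat=(p[:2]-H[:2])@v
for k in range(1,31):
    a=a0+.035*k;q=np.array([*(H[:2]-r*np.cos(a)*u+lat*v),103+r*np.sin(a)])
    print(k,(R.T@(q-pr)).round(1).tolist(),end=' ');pr=q
E
python3 arc.py
```

```text
t 11.05 tcp [463.1 182.1 129.1] yaw -3.039 tilt 0.4733 w 12.3 gf 30.0 F [-6.3 12.9  2.4]
 move mm [0. 0. 0.]
174.2 26.1 lid angle ~ 0.012
1 [-3.7, 0.1, -4.9] 2 [-3.8, 0.1, -4.8] 3 [-4.0, 0.1, -4.7] 4 [-4.2, 0.1, -4.5] 5 [-4.3, 0.1, -4.4] 6 [-4.5, 0.1, -4.2] 7 [-4.6, 0.1, -4.1] 8 [-4.8, 0.1, -3.9] 9 [-4.9, 0.1, -3.7] 10 [-5.0, 0.1, -3.6] 11 [-5.2, 0.1, -3.4] 12 [-5.3, 0.1, -3.2] 13 [-5.4, 0.1, -3.0] 14 [-5.5, 0.1, -2.8] 15 [-5.6, 0.1, -2.6] 16 [-5.7, 0.1, -2.4] 17 [-5.7, 0.1, -2.2] 18 [-5.8, 0.0, -2.0] 19 [-5.9, 0.0, -1.8] 20 [-5.9, 0.0, -1.6] 21 [-6.0, 0.0, -1.4] 22 [-6.0, 0.0, -1.2] 23 [-6.1, 0.0, -1.0] 24 [-6.1, 0.0, -0.8] 25 [-6.1, 0.0, -0.6] 26 [-6.2, 0.0, -0.3] 27 [-6.2, 0.0, -0.1] 28 [-6.2, -0.0, 0.1] 29 [-6.2, -0.0, 0.3] 30 [-6.1, -0.0, 0.5]
```

Call:
arm_command([
  {"linear":[-0.0037,0.002,-0.0049],"turn":0},
  {"linear":[-0.0038,0,-0.0048],"turn":0},
  {"linear":[-0.004,0,-0.0047],"turn":0},
  {"linear":[-0.0042,0,-0.0045],"turn":0},
  {"linear":[-0.0043,0,-0.0044],"turn":0},
  {"linear":[-0.0045,0,-0.0042],"turn":0},
  {"linear":[-0.0046,0,-0.0041],"turn":0},
  {"linear":[-0.0048,0,-0.0039],"turn":0},
])

```text
t: 11.85
ee_pos: [476.3, 183.5, 175.3]
orientation: [-0.142, 2.669, 0.059]
ft_force: [0.2, 10.6, -8.8]
width: 12.1
grasp_force: 29.9
```

```bash
python3 arc.py
```

```text
t 11.85 tcp [476.3 183.5 175.3] yaw -3.040 tilt 0.4702 w 12.1 gf 29.9 F [ 0.2 10.6 -8.8]
 move mm [0. 0. 0.]
160.9 72.3 lid angle ~ 0.274
1 [-4.9, 0.1, -3.8] 2 [-5.0, 0.1, -3.6] 3 [-5.1, 0.1, -3.4] 4 [-5.2, 0.1, -3.3] 5 [-5.4, 0.1, -3.1] 6 [-5.5, 0.1, -2.9] 7 [-5.6, 0.1, -2.7] 8 [-5.6, 0.1, -2.5] 9 [-5.7, 0.0, -2.3] 10 [-5.8, 0.0, -2.1] 11 [-5.9, 0.0, -1.9] 12 [-5.9, 0.0, -1.7] 13 [-6.0, 0.0, -1.5] 14 [-6.0, 0.0, -1.3] 15 [-6.1, 0.0, -1.1] 16 [-6.1, 0.0, -0.8] 17 [-6.1, 0.0, -0.6] 18 [-6.2, 0.0, -0.4] 19 [-6.2, 0.0, -0.2] 20 [-6.2, 0.0, 0.0] 21 [-6.2, -0.0, 0.2] 22 [-6.2, -0.0, 0.5] 23 [-6.1, -0.0, 0.7] 24 [-6.1, -0.0, 0.9] 25 [-6.1, -0.0, 1.1] 26 [-6.0, -0.0, 1.3] 27 [-6.0, -0.0, 1.5] 28 [-5.9, -0.0, 1.7] 29 [-5.9, -0.0, 1.9] 30 [-5.8, -0.0, 2.1]
```

Call:
arm_command([
  {"linear":[-0.0049,0.001,-0.0038],"turn":0},
  {"linear":[-0.005,0.001,-0.0036],"turn":0},
  {"linear":[-0.0051,0,-0.0034],"turn":0},
  {"linear":[-0.0052,0,-0.0033],"turn":0},
  {"linear":[-0.0054,0,-0.0031],"turn":0},
  {"linear":[-0.0055,0,-0.0029],"turn":0},
  {"linear":[-0.0056,0,-0.0027],"turn":0},
  {"linear":[-0.0056,0,-0.0025],"turn":0},
  {"linear":[-0.0057,0,-0.0023],"turn":0},
  {"linear":[-0.0058,0,-0.0021],"turn":0},
])

```text
t: 12.85
ee_pos: [511.0, 187.3, 226.7]
orientation: [-0.141, 2.669, 0.057]
ft_force: [-2.5, -3.6, -6.9]
width: 12.2
grasp_force: 30.0
```

```bash
python3 arc.py
```

```text
t 12.85 tcp [511.  187.3 226.7] yaw -3.040 tilt 0.4702 w 12.2 gf 30.0 F [-2.5 -3.6 -6.9]
 move mm [0. 0. 0.]
126.0 123.7 lid angle ~ 0.588
1 [-5.9, 0.0, -1.9] 2 [-6.0, 0.0, -1.7] 3 [-6.0, 0.0, -1.5] 4 [-6.1, 0.0, -1.2] 5 [-6.1, 0.0, -1.0] 6 [-6.1, 0.0, -0.8] 7 [-6.2, 0.0, -0.6] 8 [-6.2, 0.0, -0.4] 9 [-6.2, 0.0, -0.2] 10 [-6.2, 0.0, 0.0] 11 [-6.2, -0.0, 0.3] 12 [-6.2, -0.0, 0.5] 13 [-6.1, -0.0, 0.7] 14 [-6.1, -0.0, 0.9] 15 [-6.1, -0.0, 1.1] 16 [-6.0, -0.0, 1.3] 17 [-6.0, -0.0, 1.5] 18 [-5.9, -0.0, 1.8] 19 [-5.9, -0.0, 2.0] 20 [-5.8, -0.0, 2.2] 21 [-5.7, -0.0, 2.4] 22 [-5.6, -0.0, 2.6] 23 [-5.5, -0.0, 2.8] 24 [-5.4, -0.1, 3.0] 25 [-5.3, -0.1, 3.1] 26 [-5.2, -0.1, 3.3] 27 [-5.1, -0.1, 3.5] 28 [-5.0, -0.1, 3.7] 29 [-4.8, -0.1, 3.9] 30 [-4.7, -0.1, 4.0]
```

Call:
arm_command([
  {"linear":[-0.0059,0,-0.0019],"turn":0},
  {"linear":[-0.006,0,-0.0017],"turn":0},
  {"linear":[-0.006,0,-0.0015],"turn":0},
  {"linear":[-0.0061,0,-0.0012],"turn":0},
  {"linear":[-0.0061,0,-0.001],"turn":0},
  {"linear":[-0.0061,0,-0.0008],"turn":0},
  {"linear":[-0.0062,0,-0.0006],"turn":0},
  {"linear":[-0.0062,0,-0.0004],"turn":0},
  {"linear":[-0.0062,0,-0.0002],"turn":0},
  {"linear":[-0.0062,0,0],"turn":0},
])

```text
t: 13.85
ee_pos: [561.1, 192.5, 263.3]
orientation: [-0.142, 2.668, 0.057]
ft_force: [-6.9, -3.2, 0.2]
width: 12.2
grasp_force: 30.0
```

Call:
arm_command([
  {"linear":[-0.0055,0,0.0002],"turn":0},
  {"linear":[0,0,0],"turn":0},
])

```text
t: 14.05
ee_pos: [567.4, 193.2, 266.3]
orientation: [-0.142, 2.665, 0.058]
ft_force: [-0.9, -3.4, -1.8]
width: 11.5
grasp_force: 30.0
```

```bash
python3 arc.py|head -3 ; python3 - <<'E'
from h import *
u=np.array([np.cos(.102),np.sin(.102),0])
G=np.array([562,243,80.]);to(G)
to(G-115*u+[0,0,60]);to(G-115*u+[0,0,160]);print(ctrl.get_obs()['qpos'])
E
```

```text
t 14.05 tcp [567.4 193.2 266.3] yaw -3.040 tilt 0.4741 w 11.5 gf 30.0 F [-0.9 -3.4 -1.8]
 move mm [0. 0. 0.]
69.3 163.3 lid angle ~ 0.836
t 14.05 tcp [567.4 193.2 266.3] yaw -3.040 tilt 0.4741 w 11.5 gf 30.0 F [-0.9 -3.4 -1.8]
 move mm [ 85.2  47.  166.6]
t 14.05 tcp [567.4 193.2 266.3] yaw -3.040 tilt 0.4741 w 11.5 gf 30.0 F [-0.9 -3.4 -1.8]
 move mm [160.2  49.   60.7]
t 14.05 tcp [567.4 193.2 266.3] yaw -3.040 tilt 0.4741 w 11.5 gf 30.0 F [-0.9 -3.4 -1.8]
 move mm [114.6  50.6 -28.2]
[ 0.3549074   0.20402801  1.97007665 -0.19778403  0.51087937 -1.17206119]
```

Call:
arm_command([
  {"linear":[0,0,0],"turn":0},
  {"linear":[0,0,0],"turn":0},
  {"linear":[0,0,-0.01],"turn":0},
  {"linear":[0,0,-0.03],"turn":0},
  {"linear":[0.044,0.023,0],"turn":0},
  {"linear":[0.044,0.023,0],"turn":0},
  {"linear":[0,0,0.03],"turn":0},
  {"linear":[0,0,0.04],"turn":0},
  {"linear":[0,0,0.04],"turn":0},
  {"linear":[0,0,0],"turn":0},
], jaw=1)

```text
t: 15.05
ee_pos: [514.0, 235.2, 159.5]
orientation: [-0.143, 2.673, 0.055]
ft_force: [-0.5, -0.9, -0.9]
width: 86.3
grasp_force: 0.0
```

```bash
python3 - <<'E'
from h import *
to((562,242,74))
w=cam('wrist');s=cam('scene');cv2.imwrite('pics/w2.png',w['frame']);cv2.imwrite('pics/s2.png',cv2.resize(s['frame'][120:330,200:480],None,fx=2.6,fy=2.6))
import pickle;pickle.dump((w,s),open('2.pkl','wb'))
print(proj(w,(562,242,90)))
E
```

```text
t 15.05 tcp [514.  235.2 159.5] yaw -3.039 tilt 0.4660 w 86.3 gf 0.0 F [-0.5 -0.9 -0.9]
 move mm [-4.9  0.2 98.1]
[317.45012658 270.41305752]
```

View pics/w2.png

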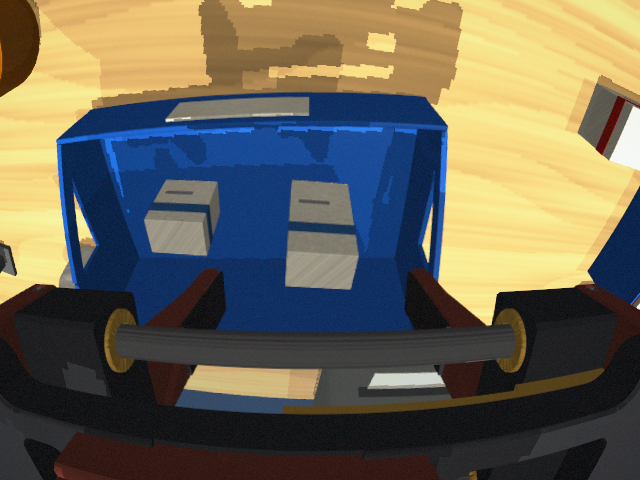

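The wrist view now faces back toward the robot, with an open bin and no lid in the way. The tall carton's top face has corners at about (287,237), (357,241), (356,290), (286,287), between the fingers, and the short carton is at left (180,235).

```bash
python3 - <<'E'
from h import *
import pickle
w,s=pickle.load(open('2.pkl','rb'))
P=np.array([onz(w,*c,90) for c in[(287,237),(357,241),(356,290),(286,287)]]);print(P.round(1),P.mean(0).round(1))
t=pickle.load(open('top0.pkl','rb'));print(tri(w,(321,263),t,(160+147/2.4,160+173/2.4)))
G=np.array([*P.mean(0)[:2],74]);to(G)
E
```

```text
[[535.9 220.9  90. ]
 [535.  262.8  90. ]
 [578.6 270.4  90. ]
 [579.8 222.8  90. ]] [557.3 244.2  90. ]
(array([561.20856812, 244.81063707,  83.89965532]), np.float64(0.9254708505166633))
t 15.15 tcp [514.4 235.5 163.5] yaw -3.040 tilt 0.4708 w 87.7 gf 0.0 F [ 0.4 -0.6  1.3]
 move mm [ 1.7  2.5 99.6]
```

Call:
arm_command([
  {"linear":[-0.002,0.002,0.033],"turn":0},
  {"linear":[0,0,0.033],"turn":0},
  {"linear":[0,0,0.032],"turn":0},
  {"linear":[0,0,0],"turn":0},
])

```text
t: 15.55
ee_pos: [560.9, 243.9, 77.0]
orientation: [-0.142, 2.667, 0.057]
ft_force: [0.4, -0.4, -0.2]
width: 87.9
grasp_force: 0.0
```

Call:
arm_command([
  {"linear":[0,0,0],"turn":0},
  {"linear":[0,0,0],"turn":0},
  {"linear":[0,0,0],"turn":0},
  {"linear":[0,0,0],"turn":0},
  {"linear":[0,0,0],"turn":0},
  {"linear":[0,0,0],"turn":0},
  {"linear":[0,0,0],"turn":0},
], jaw=-1)

```text
t: 16.25
ee_pos: [560.5, 244.2, 77.7]
orientation: [-0.142, 2.667, 0.058]
ft_force: [-1.0, -0.0, 6.2]
width: 46.1
grasp_force: 30.0
```

```bash
python3 - <<'E'
from h import *
to((562,244,74))
E
```

```text
t 16.25 tcp [560.5 244.2  77.7] yaw -3.040 tilt 0.4726 w 46.1 gf 30.0 F [-1.  -0.   6.2]
 move mm [ 0.3 -0.4  3.9]
```

Call:
arm_command([
  {"linear":[0,0,-0.02],"turn":0},
  {"linear":[0,0,-0.025],"turn":0},
  {"linear":[0,0,-0.03],"turn":0},
  {"linear":[0,0,-0.03],"turn":0},
  {"linear":[0,0,-0.015],"turn":0},
  {"linear":[0,0,0],"turn":0},
])

```text
t: 16.85
ee_pos: [506.0, 236.4, 185.6]
orientation: [-0.141, 2.666, 0.059]
ft_force: [0.3, 0.1, -0.6]
width: 46.6
grasp_force: 30.0
```

```bash
python3 - <<'E'
from h import *
to((508,-217,130));to((508,-217,81));print(ctrl.get_obs()['qpos'])
E
```

```text
t 16.85 tcp [506.  236.4 185.6] yaw -3.040 tilt 0.4737 w 46.6 gf 30.0 F [ 0.3  0.1 -0.6]
 move mm [  64.3 -451.7   20.5]
t 16.85 tcp [506.  236.4 185.6] yaw -3.040 tilt 0.4737 w 46.6 gf 30.0 F [ 0.3  0.1 -0.6]
 move mm [  86.7 -452.6   64.1]
[ 0.49777669  0.28798012  2.10533906 -0.49555439  0.33806177 -0.74360605]
```

Call:
arm_command([
  {"linear":[0.0,-0.03,0],"turn":0},
  {"linear":[0.005,-0.038,0.0],"turn":0},
  {"linear":[0.005,-0.038,0.0],"turn":0},
  {"linear":[0.005,-0.038,0.0],"turn":0},
  {"linear":[0.005,-0.038,0.0],"turn":0},
  {"linear":[0.005,-0.038,0.0],"turn":0},
  {"linear":[0.005,-0.038,0.0],"turn":0},
  {"linear":[0.005,-0.038,0.0],"turn":0},
  {"linear":[0.005,-0.038,0.0],"turn":0},
  {"linear":[0.005,-0.038,0.0],"turn":0},
])

```text
t: 17.85
ee_pos: [509.2, -94.8, 163.5]
orientation: [-0.127, 2.691, 0.05]
ft_force: [1.1, 0.4, 0.1]
width: 46.5
grasp_force: 30.0
```

Call:
arm_command([
  {"linear":[0.006,-0.038,0.007],"turn":0},
  {"linear":[0.006,-0.03,0.007],"turn":0},
  {"linear":[0.007,-0.012,0.007],"turn":0},
  {"linear":[0,0,0],"turn":0},
])

```text
t: 18.25
ee_pos: [520.6, -161.4, 153.2]
orientation: [-0.111, 2.73, 0.012]
ft_force: [-0.4, 0.3, -0.6]
width: 46.6
grasp_force: 30.0
```

```bash
python3 - <<'E'
from h import *
to((508,-217,81));print(ctrl.get_obs()['qpos']);print(state()[1].round(3))
w=cam('wrist');s=cam('scene');import pickle;pickle.dump((w,s),open('3.pkl','wb'))
cv2.imwrite('pics/s3.png',np.hstack([cv2.resize(s['frame'][130:430,110:430],(400,375)),cv2.resize(w['frame'],(400,375))]))
E
```

```text
t 18.25 tcp [ 520.6 -161.4  153.2] yaw -3.059 tilt 0.4091 w 46.6 gf 30.0 F [-0.4  0.3 -0.6]
 move mm [ 44.5 -53.9  59.8]
[-0.4211234   0.34264134  2.10744266  0.53204065  0.37253131 -2.53994684]
[[-0.914 -0.079  0.397]
 [-0.076  0.997  0.024]
 [-0.398 -0.008 -0.917]]
```

View pics/s3.png

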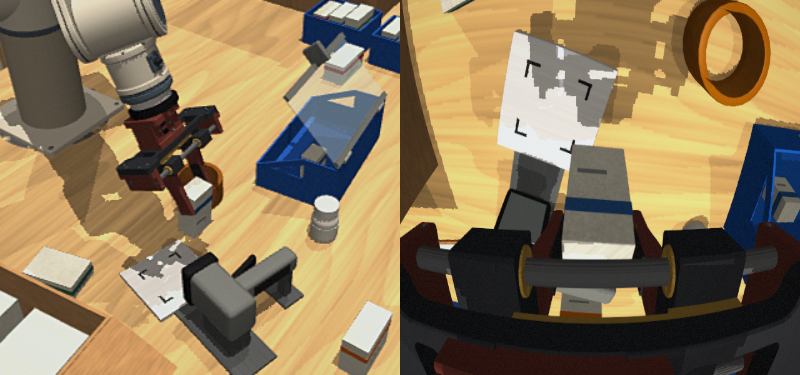

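The scene half shows the carton held upright beside the plate (195,205), the lid about half way down, and the bystanders in place. The wrist half shows the plate marks around (555,100). The last joint has hit its limit; turning towards the plate's yaw frees it.

```bash
cat > lean.py <<'E'
from h import *
from scipy.spatial.transform import Rotation as Ro
Rg=Ro.from_rotvec([-0.142,2.667,0.058]).as_matrix()   # tool at grasp
y=Rg[:,1]; Rc0=Ro.from_euler('z',np.arctan2(-y[0],y[1])).as_matrix()
K=Rg.T@Rc0; og=Rg.T@(np.array([561,244.5,5])-np.array([560.5,244.2,77.7]))
def carton(R,p):
    C=R@K; o=p+R@og; return C,o
if __name__=='__main__':
    o,R,p=state()
    for a in(0,.1,.2,.3,.36,.4,.45):
        C,b=carton(R@Ro.from_euler('z',a).as_matrix(),p)
        print(a,'yaw %.3f'%np.arctan2(C[1,0],C[0,0]),'lean %.3f'%np.arccos(C[2,2]),'up',C[:,2].round(3),'base',b.round(1),'low',min((C@[i*16,j*22.5,0]+b)[2] for i in(-1,1) for j in(-1,1)).round(1))
E
python3 lean.py
```

```text
0 yaw 0.081 lean 0.067 up [0.06  0.029 0.998] base [ 516.4 -161.6   81.1] low 79.6
0.1 yaw -0.008 lean 0.066 up [ 0.063 -0.016  0.998] base [ 516.2 -158.4   81.1] low 79.8
0.2 yaw -0.097 lean 0.088 up [ 0.062 -0.062  0.996] base [ 516.3 -155.1   81.3] low 78.9
0.3 yaw -0.186 lean 0.121 up [ 0.057 -0.107  0.993] base [ 516.7 -151.9   81.5] low 78.2
0.36 yaw -0.240 lean 0.144 up [ 0.052 -0.133  0.99 ] base [ 517.1 -150.    81.7] low 77.8
0.4 yaw -0.275 lean 0.159 up [ 0.048 -0.151  0.987] base [ 517.4 -148.7   81.9] low 77.5
0.45 yaw -0.319 lean 0.178 up [ 0.042 -0.173  0.984] base [ 517.8 -147.2   82.1] low 77.2
```

Call:
arm_command([
  {"linear":[0,0,0],"turn":0.135},
  {"linear":[0,0,0],"turn":0.135},
  {"linear":[0,0,0],"turn":0.13},
  {"linear":[0,0,0],"turn":0},
])

```text
t: 18.75
ee_pos: [520.8, -159.2, 154.7]
orientation: [0.432, 2.704, 0.126]
ft_force: [-0.8, 0.7, -0.8]
width: 46.4
grasp_force: 30.0
```

```bash
cat > pl.py <<'E'
from lean import *
o,R,p=state();C,b=carton(R,p);low=min((C@[i*16,j*22.5,0]+b)[2] for i in(-1,1) for j in(-1,1))
print('yaw %.3f'%np.arctan2(C[1,0],C[0,0]),'up',C[:,2].round(3),b.round(1),'low',low.round(1),np.round(o['qpos'],2))
to(p+[508-b[0],-217-b[1],0]); to(p+[508-b[0],-217-b[1],9-low])
E
python3 pl.py
```

```text
yaw -0.275 up [ 0.046 -0.151  0.988] [ 518.  -148.2   82.9] low 78.5 [-0.42  0.34  2.11  0.53  0.37 -2.14]
t 18.75 tcp [ 520.8 -159.2  154.7] yaw 2.794 tilt 0.4110 w 46.4 gf 30.0 F [-0.8  0.7 -0.8]
 move mm [-13.  -68.   -5.7]
t 18.75 tcp [ 520.8 -159.2  154.7] yaw 2.794 tilt 0.4110 w 46.4 gf 30.0 F [-0.8  0.7 -0.8]
 move mm [ 12.8 -78.4  58. ]
```

Call:
arm_command([
  {"linear":[-0.0065,-0.034,-0.003],"turn":0},
  {"linear":[-0.0065,-0.034,-0.003],"turn":0},
  {"linear":[0.0085,-0.0035,0.021],"turn":0},
  {"linear":[0.0085,-0.0035,0.021],"turn":0},
  {"linear":[0.004,-0.002,0.01],"turn":0},
  {"linear":[0,0,0],"turn":0},
  {"linear":[0,0,0],"turn":0},
])

```text
t: 19.45
ee_pos: [511.0, -229.4, 98.4]
orientation: [0.427, 2.704, 0.124]
ft_force: [0.5, -0.3, 0.0]
width: 46.5
grasp_force: 30.0
```

```bash
python3 pl.py
```

```text
yaw -0.272 up [ 0.047 -0.149  0.988] [ 508.2 -218.5   26.6] low 22.3 [-0.57  0.48  2.08  0.79  0.34 -2.54]
t 19.45 tcp [ 511.  -229.4   98.4] yaw 2.797 tilt 0.4112 w 46.5 gf 30.0 F [ 0.5 -0.3  0. ]
 move mm [ 0.7  1.4 -0. ]
t 19.45 tcp [ 511.  -229.4   98.4] yaw 2.797 tilt 0.4112 w 46.5 gf 30.0 F [ 0.5 -0.3  0. ]
 move mm [ 5.6 -0.6 12.1]
```

Call:
arm_command([
  {"linear":[0.0028,0,0.006],"turn":0},
  {"linear":[0.003,0,0.006],"turn":0},
  {"linear":[0,0,0],"turn":0},
  {"linear":[0,0,0],"turn":0},
])

```text
t: 19.85
ee_pos: [513.3, -227.3, 88.6]
orientation: [0.434, 2.71, 0.121]
ft_force: [0.2, -0.1, 0.4]
width: 46.3
grasp_force: 30.0
```

```bash
python3 pl.py
```

```text
yaw -0.276 up [ 0.054 -0.148  0.988] [ 510.  -216.4   16.8] low 12.5 [-0.56  0.5   2.08  0.8   0.32 -2.54]
t 19.85 tcp [ 513.3 -227.3   88.6] yaw 2.795 tilt 0.4035 w 46.3 gf 30.0 F [ 0.2 -0.1  0.4]
 move mm [ 1.6 -1.1 -0.8]
t 19.85 tcp [ 513.3 -227.3   88.6] yaw 2.795 tilt 0.4035 w 46.3 gf 30.0 F [ 0.2 -0.1  0.4]
 move mm [ 2.9 -1.6  2.4]
```

Call:
arm_command([
  {"linear":[0.004,-0.001,0.004],"turn":0},
  {"linear":[0.002,-0.001,0.003],"turn":0},
  {"linear":[0,0,0],"turn":0},
  {"linear":[0,0,0],"turn":0},
])

```text
t: 20.25
ee_pos: [512.9, -226.9, 83.4]
orientation: [0.438, 2.715, 0.118]
ft_force: [-0.9, 3.2, 9.8]
width: 46.1
grasp_force: 30.0
```

```bash
python3 pl.py
```

```text
yaw -0.279 up [ 0.059 -0.147  0.987] [ 509.3 -216.1   11.6] low 7.2 [-0.55  0.51  2.08  0.8   0.31 -2.54]
t 20.25 tcp [ 512.9 -226.9   83.4] yaw 2.793 tilt 0.3979 w 46.1 gf 30.0 F [-0.9  3.2  9.8]
 move mm [ 0.8 -1.2 -0.5]
t 20.25 tcp [ 512.9 -226.9   83.4] yaw 2.793 tilt 0.3979 w 46.1 gf 30.0 F [-0.9  3.2  9.8]
 move mm [ 0.2 -0.9 -2.1]
```

Call:
arm_command([
  {"linear":[0,0,0],"turn":0},
  {"linear":[0,0,0],"turn":0},
  {"linear":[0,0,0],"turn":0},
  {"linear":[0,0,0],"turn":0},
  {"linear":[0,0,0],"turn":0},
  {"linear":[0,0,0],"turn":0},
], jaw=1)

```text
t: 20.85
ee_pos: [512.2, -226.9, 82.4]
orientation: [0.44, 2.717, 0.118]
ft_force: [0.3, 0.1, 0.6]
width: 87.3
grasp_force: 0.0
```

Call:
arm_command([
  {"linear":[0,0,-0.02],"turn":0},
  {"linear":[0,0,-0.04],"turn":0},
  {"linear":[0,0,-0.045],"turn":0},
  {"linear":[0,0,-0.045],"turn":0},
])

```text
t: 21.25
ee_pos: [453.3, -229.9, 221.8]
orientation: [0.44, 2.718, 0.118]
ft_force: [0.8, -0.6, -0.2]
width: 88.2
grasp_force: 0.0
```

```bash
python3 - <<'E'
from h import *
w=cam('wrist');s=cam('scene');t=cam('top');import pickle;pickle.dump((w,s,t),open('4.pkl','wb'))
cv2.imwrite('pics/s4.png',np.vstack([np.hstack([cv2.resize(s['frame'][230:430,190:390],(400,400),interpolation=2),cv2.resize(t['frame'][150:300,370:520],(400,400),interpolation=2)])]))
to((508,-217,100));print(ctrl.get_obs()['qpos'])
E
```

```text
t 21.40 tcp [ 455.  -231.1  223.8] yaw 2.792 tilt 0.4011 w 87.9 gf 0.0 F [ 1.1 -0.2 -0.2]
 move mm [  3.3  11.3 134.9]
[-0.63335754  0.17593975  2.10671817  0.45650894  0.58854255 -2.23102652]
```

View pics/s4.png

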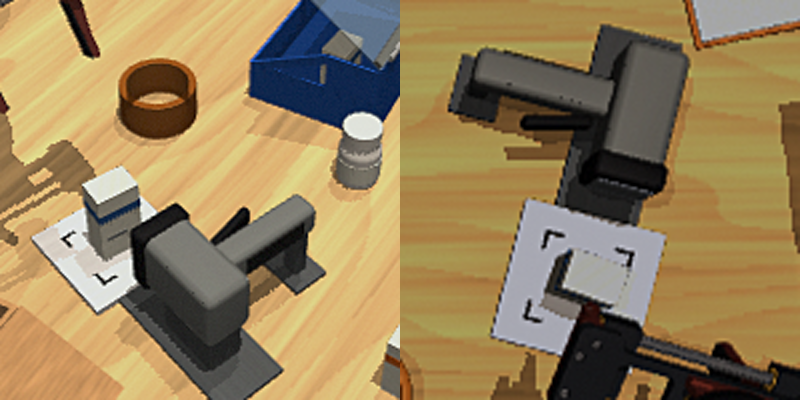

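The carton stands on the plate within the marks. Its top face corners are (82,184), (122,167), (139,182), (98,205) in the scene crop, and about (570,249), (634,262), (625,306), (562,292) in the top crop.

```bash
python3 - <<'E'
from h import *
import pickle
w,s,t=pickle.load(open('4.pkl','rb'))
f=lambda P:(P.round(1).tolist(),'c',P.mean(0).round(1),'yaw',[round(np.arctan2(d[1],d[0]),3) for d in (P[1]-P[0],P[2]-P[3],P[3]-P[0],P[2]-P[1])])
P=np.array([onz(s,190+a/2,230+b/2,93) for a,b in[(82,184),(122,167),(139,182),(98,205)]]);print('scene',*f(P))
P=np.array([onz(t,370+(a-400)/2.667,150+b/2.667,93) for a,b in[(570,249),(634,262),(625,306),(562,292)]]);print('top',*f(P))
g=cv2.cvtColor(t['frame'],cv2.COLOR_BGR2GRAY);print(g[240:270:2,425:462:2])
# plate via marks / head direction check with scene
E
```

```text
scene [[489.2, -230.4, 93.0], [506.6, -190.9, 93.0], [532.9, -197.4, 93.0], [519.5, -242.6, 93.0]] c [ 512.1 -215.3   93. ] yaw [np.float64(1.156), np.float64(1.282), np.float64(-0.383), np.float64(-0.242)]
top [[531.3, -196.4, 93.0], [520.6, -245.4, 93.0], [486.8, -237.5, 93.0], [498.1, -189.4, 93.0]] c [ 509.2 -217.2   93. ] yaw [np.float64(-1.786), np.float64(-1.803), np.float64(2.933), np.float64(2.912)]
[[132 173 174 173 169 169 169 169 168 168 168 169 169 170 168 168 169 169
  168]
 [183 169 170 170 176 173 170 170 169 169 169 169 173 140 183 174 170 168
  168]
 [172 170 174 185  33 178 167 116 171 172 170 168 172 106  10  50  87 170
  168]
 [169 175  55  34  41 178 168 169 168 160 155 169 169 173 177 182 129 171
  169]
 [171 183  39  15  60 172 167 167 167 168 168 165 167 152 178  46 182 169
  168]
 [174  64  44  25 183 169 168 167 167 166 167 166 168 169 159 112 179 169
  170]
 [176  31  44  47 177 167 167 168 168 166 166 167 168 167 168 152 170 168
  169]
 [146  40  13  67 170 168 168 166 167 168 167 167 167 167 169 159 168 169
  168]
 [ 54  44  27 186 170 167 167 166 166 168 167 168 168 168 167 170 167 168
  168]
 [ 30  43  16  78 139 182 172 168 168 167 167 168 167 168 152 168 169 168
  167]
 [113  50  37  39  24  21  68 156 179 171 168 167 168 168 167 166 168 168
  169]
 [118 120 119 117  49  42  29  11  38  81 188 176 171 168 167 166 167 168
  169]
 [118 119 118 121 121 119  95  29  15  18   9  44  73 149 166 169 168 169
  170]
 [166 109 115 117 118 120  99  17  26  19  64 144 185 174 169 168 168 168
  170]
 [171 174 167 108 112 120  27  18  21  21  37   0  23  77 150 183 175 170
  170]]
```

```bash
cat > st.py <<'E'
from h import *
def W(x,y,z): c,s=np.cos(-.276),np.sin(-.276); return np.array([508+c*x-s*y,-217+s*x+c*y,z])
E
python3 - <<'E'
from st import *
to(W(65,74,150)); to(W(65,74,95)); o,R,p=state();print('per 10mm stx',(R.T@(W(10,0,0)-W(0,0,0))).round(2))
# check scanner handle/trigger from two views
import pickle
w,s,t=pickle.load(open('4.pkl','rb'))
for P in((105,74,80),(111,88,80),(155,74,80),(140,134,96),(74,0,115)):
    q=W(*P);a=proj(t,q);b=proj(s,q);print(P,q.round(0),'topcrop',((a-[370,150])*2.667+[400,0]).round(0),'scenecrop',((b-[190,230])*2).round(0))
E
```

```text
t 21.40 tcp [ 455.  -231.1  223.8] yaw 2.792 tilt 0.4011 w 87.9 gf 0.0 F [ 1.1 -0.2 -0.2]
 move mm [-70.3  92.7 122. ]
t 21.40 tcp [ 455.  -231.1  223.8] yaw 2.792 tilt 0.4011 w 87.9 gf 0.0 F [ 1.1 -0.2 -0.2]
 move mm [-50.2  85.1 172.7]
per 10mm stx [-9.29  0.18  3.71]
(105, 74, 80) [ 629. -174.   80.] topcrop [536. 127.] scenecrop [235. 218.]
(111, 88, 80) [ 639. -163.   80.] topcrop [520. 115.] scenecrop [250. 215.]
(155, 74, 80) [ 677. -188.   80.] topcrop [552.  66.] scenecrop [270. 250.]
(140, 134, 96) [ 679. -126.   96.] topcrop [475.  61.] scenecrop [307. 198.]
(74, 0, 115) [ 579. -237.  115.] topcrop [627. 183.] scenecrop [151. 212.]
```

Call:
arm_command([
  {"linear":[-0.0176,0.0232,0.0305],"turn":0},
  {"linear":[-0.0176,0.0232,0.0305],"turn":0},
  {"linear":[-0.0176,0.0232,0.0305],"turn":0},
  {"linear":[-0.0176,0.0232,0.0305],"turn":0},
  {"linear":[0,0,0],"turn":0},
  {"linear":[0,0,0],"turn":0},
  {"linear":[0,0,0],"turn":0},
  {"linear":[0,0,0],"turn":0},
  {"linear":[0,0,0],"turn":0},
], jaw=-1)

```text
t: 22.3
ee_pos: [589.3, -162.8, 147.4]
orientation: [0.441, 2.716, 0.117]
ft_force: [0.6, 0.3, -0.0]
width: 19.4
grasp_force: 0.0
```

```bash
python3 - <<'E'
from st import *
to(W(65,74,95));to(W(84,74,95)); to(W(102,74,95))
E
```

```text
t 22.30 tcp [ 589.3 -162.8  147.4] yaw 2.791 tilt 0.3971 w 19.4 gf 0.0 F [ 0.6  0.3 -0. ]
 move mm [17.4 -7.7 48.8]
t 22.30 tcp [ 589.3 -162.8  147.4] yaw 2.791 tilt 0.3971 w 19.4 gf 0.0 F [ 0.6  0.3 -0. ]
 move mm [-0.3 -7.3 55.8]
t 22.30 tcp [ 589.3 -162.8  147.4] yaw 2.791 tilt 0.3971 w 19.4 gf 0.0 F [ 0.6  0.3 -0. ]
 move mm [-17.   -7.   62.4]
```

Call:
arm_command([
  {"linear":[0.0087,-0.0038,0.0244],"turn":0},
  {"linear":[0.0087,-0.0038,0.0244],"turn":0},
  {"linear":[0,0,0],"turn":0},
  {"linear":[-0.0088,0,0.0035],"turn":0},
  {"linear":[-0.0088,0,0.0035],"turn":0},
  {"linear":[0,0,0],"turn":0},
])

```text
t: 22.9
ee_pos: [611.2, -169.0, 95.9]
orientation: [0.439, 2.714, 0.117]
ft_force: [-2.4, -1.7, 1.2]
width: 0.2
grasp_force: 1.0
```

```bash
python3 - <<'E'
from st import *
to(W(84,74,95)); to(W(102,74,95))
E
```

```text
t 22.90 tcp [ 611.2 -169.    95.9] yaw 2.793 tilt 0.3990 w 0.2 gf 1.0 F [-2.4 -1.7  1.2]
 move mm [ 2.4 -0.5 -0.1]
t 22.90 tcp [ 611.2 -169.    95.9] yaw 2.793 tilt 0.3990 w 0.2 gf 1.0 F [-2.4 -1.7  1.2]
 move mm [-14.4  -0.2   6.5]
```

Call:
arm_command([
  {"linear":[-0.0045,0,0.0018],"turn":0},
  {"linear":[-0.0045,0,0.0018],"turn":0},
  {"linear":[0,0,0],"turn":0},
])

```text
t: 23.2
ee_pos: [618.4, -170.3, 94.3]
orientation: [0.439, 2.718, 0.119]
ft_force: [-5.2, 2.8, 3.4]
width: 0.3
grasp_force: 2.6
```

Call:
arm_command([
  {"linear":[-0.003,0,0.0012],"turn":0},
  {"linear":[0,0,0],"turn":0},
])

```text
t: 23.4
ee_pos: [620.9, -170.8, 94.0]
orientation: [0.439, 2.719, 0.12]
ft_force: [-5.0, 4.0, 4.2]
width: 0.4
grasp_force: 3.2
```

```bash
python3 - <<'E'
from st import *
to(W(102,74,95))
E
```

```text
t 23.40 tcp [ 620.9 -170.8   94. ] yaw 2.793 tilt 0.3942 w 0.4 gf 3.2 F [-5.   4.   4.2]
 move mm [-6. -1.  1.]
```

Call:
arm_command([
  {"linear":[-0.003,0,0.0012],"turn":0},
  {"linear":[-0.002,0,0.0008],"turn":0},
])

```text
t: 23.6
ee_pos: [623.9, -171.4, 93.2]
orientation: [0.439, 2.723, 0.122]
ft_force: [-20.1, 6.7, 14.3]
width: 0.4
grasp_force: 10.5
```

Call:
arm_command([
  {"linear":[-0.002,0,0.0008],"turn":0},
])

```text
t: 23.7
ee_pos: [624.3, -171.4, 92.7]
orientation: [0.439, 2.726, 0.124]
ft_force: [-28.1, 5.7, 20.5]
width: 0.2
grasp_force: 14.3
```

Call:
arm_command([
  {"linear":[0,0,0],"turn":0},
  {"linear":[0,0,0],"turn":0},
  {"linear":[0,0,0],"turn":0},
  {"linear":[0,0,0],"turn":0},
  {"linear":[0.02,0,-0.008],"turn":0},
  {"linear":[0.02,0,-0.008],"turn":0},
  {"linear":[0,0,-0.04],"turn":0},
  {"linear":[0,0,-0.045],"turn":0},
  {"linear":[0,0.045,-0.02],"turn":0},
  {"linear":[0,0.045,-0.02],"turn":0},
])

```text
t: 24.7
ee_pos: [565.9, -79.8, 225.0]
orientation: [0.445, 2.712, 0.116]
ft_force: [0.8, 0.6, -0.8]
width: 0.6
grasp_force: 0.0
```

Call:
arm_command([
  {"linear":[0,0.045,-0.02],"turn":0},
  {"linear":[0,0.045,-0.02],"turn":0},
  {"linear":[0,0,0],"turn":0},
  {"linear":[0,0,0],"turn":0},
])

```text
t: 25.1
ee_pos: [576.3, 6.5, 273.4]
orientation: [0.436, 2.715, 0.118]
ft_force: [-0.4, -1.0, 0.1]
width: 0.3
grasp_force: 0.0
```

```bash
python3 - <<'E'
from st import *
import pickle
o,R,p=state();to(p)
s=cam('scene');t=cam('top');w=cam('wrist');pickle.dump((w,s,t),open('5.pkl','wb'))
cv2.imwrite('pics/f.png',np.hstack([cv2.resize(s['frame'][130:430,190:430],(400,500),interpolation=2),cv2.resize(t['frame'][170:300,400:500],(385,500),interpolation=2)]))
E
```

```text
t 25.10 tcp [576.3   6.5 273.4] yaw 2.795 tilt 0.3989 w 0.3 gf 0.0 F [-0.4 -1.   0.1]
 move mm [0. 0. 0.]
```

View pics/f.png

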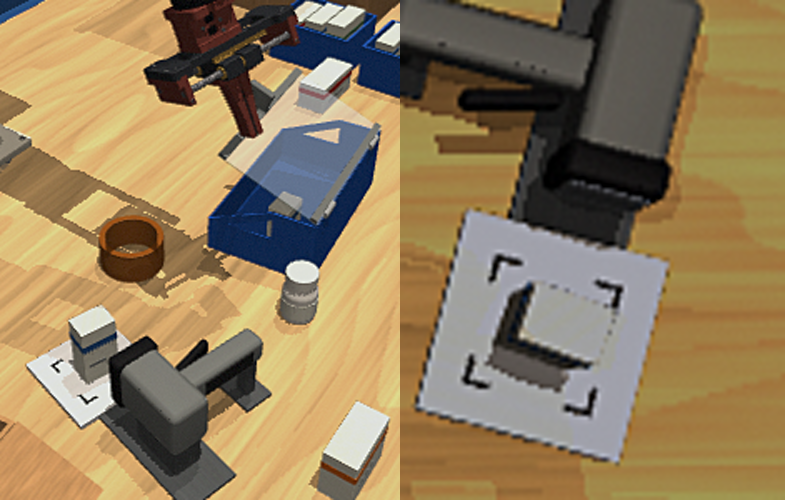

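The final view shows the carton upright and square inside the corner marks, its top's front edge parallel to the plate edge. The trigger is released, the bystanders are in place, and the lid is still sinking at around (300,160).

Call:
arm_command([
  {"linear":[0,-0.04,-0.02],"turn":0},
  {"linear":[0,-0.04,-0.02],"turn":0},
  {"linear":[0,0,0],"turn":0},
  {"linear":[0,0,0],"turn":0},
  {"linear":[0,0,0],"turn":0},
  {"linear":[0,0,0],"turn":0},
  {"linear":[0,0,0],"turn":0},
  {"linear":[0,0,0],"turn":0},
  {"linear":[0,0,0],"turn":0},
  {"linear":[0,0,0],"turn":0},
])

```text
t: 26.25
ee_pos: [537.4, -70.8, 297.6]
orientation: [0.439, 2.717, 0.118]
ft_force: [0.3, -0.0, -0.1]
width: 0.4
grasp_force: 0.0
```

Call:
arm_command([
  {"linear":[0,0,0],"turn":0},
  {"linear":[0,0,0],"turn":0},
  {"linear":[0,0,0],"turn":0},
  {"linear":[0,0,0],"turn":0},
  {"linear":[0,0,0],"turn":0},
  {"linear":[0,0,0],"turn":0},
  {"linear":[0,0,0],"turn":0},
  {"linear":[0,0,0],"turn":0},
  {"linear":[0,0,0],"turn":0},
  {"linear":[0,0,0],"turn":0},
])

```text
t: 27.25
ee_pos: [537.3, -71.2, 297.7]
orientation: [0.44, 2.717, 0.118]
ft_force: [0.4, -0.4, 0.4]
width: 0.2
grasp_force: 0.0
```

Call:
arm_command([
  {"linear":[0,0,0],"turn":0},
  {"linear":[0,0,0],"turn":0},
  {"linear":[0,0,0],"turn":0},
  {"linear":[0,0,0],"turn":0},
  {"linear":[0,0,0],"turn":0},
  {"linear":[0,0,0],"turn":0},
  {"linear":[0,0,0],"turn":0},
  {"linear":[0,0,0],"turn":0},
  {"linear":[0,0,0],"turn":0},
  {"linear":[0,0,0],"turn":0},
])

```text
t: 28.25
ee_pos: [537.3, -71.2, 297.7]
orientation: [0.44, 2.717, 0.118]
ft_force: [-0.0, 0.1, 0.2]
width: 0.5
grasp_force: 0.0
```

Call:
arm_command([
  {"linear":[0,0,0],"turn":0},
  {"linear":[0,0,0],"turn":0},
  {"linear":[0,0,0],"turn":0},
  {"linear":[0,0,0],"turn":0},
  {"linear":[0,0,0],"turn":0},
  {"linear":[0,0,0],"turn":0},
  {"linear":[0,0,0],"turn":0},
  {"linear":[0,0,0],"turn":0},
  {"linear":[0,0,0],"turn":0},
  {"linear":[0,0,0],"turn":0},
])

```text
t: 29.25
ee_pos: [537.3, -71.2, 297.7]
orientation: [0.44, 2.717, 0.118]
ft_force: [0.1, -0.9, -0.5]
width: 0.2
grasp_force: 0.0
```

Call:
arm_command([
  {"linear":[0,0,0],"turn":0},
  {"linear":[0,0,0],"turn":0},
  {"linear":[0,0,0],"turn":0},
  {"linear":[0,0,0],"turn":0},
  {"linear":[0,0,0],"turn":0},
  {"linear":[0,0,0],"turn":0},
  {"linear":[0,0,0],"turn":0},
  {"linear":[0,0,0],"turn":0},
  {"linear":[0,0,0],"turn":0},
  {"linear":[0,0,0],"turn":0},
])

```text
t: 30.25
ee_pos: [537.3, -71.2, 297.8]
orientation: [0.44, 2.716, 0.118]
ft_force: [-0.3, 0.2, -0.5]
width: 0.6
grasp_force: 0.0
```

Call:
arm_command([
  {"linear":[0,0,0],"turn":0},
  {"linear":[0,0,0],"turn":0},
  {"linear":[0,0,0],"turn":0},
  {"linear":[0,0,0],"turn":0},
  {"linear":[0,0,0],"turn":0},
  {"linear":[0,0,0],"turn":0},
  {"linear":[0,0,0],"turn":0},
  {"linear":[0,0,0],"turn":0},
  {"linear":[0,0,0],"turn":0},
  {"linear":[0,0,0],"turn":0},
])

```text
t: 31.25
ee_pos: [537.3, -71.2, 297.8]
orientation: [0.44, 2.717, 0.118]
ft_force: [-0.4, 0.4, 0.2]
width: 0.3
grasp_force: 0.0
```

Call:
arm_command([
  {"linear":[0,0,0],"turn":0},
  {"linear":[0,0,0],"turn":0},
  {"linear":[0,0,0],"turn":0},
  {"linear":[0,0,0],"turn":0},
  {"linear":[0,0,0],"turn":0},
  {"linear":[0,0,0],"turn":0},
  {"linear":[0,0,0],"turn":0},
  {"linear":[0,0,0],"turn":0},
  {"linear":[0,0,0],"turn":0},
  {"linear":[0,0,0],"turn":0},
])

```text
t: 32.25
ee_pos: [537.3, -71.2, 297.7]
orientation: [0.44, 2.717, 0.118]
ft_force: [-0.5, -0.9, -0.6]
width: 0.5
grasp_force: 0.0
```

```bash
python3 - <<'E'
from st import *
import pickle
s0=pickle.load(open('scene0.pkl','rb'))['frame'];t0=pickle.load(open('top0.pkl','rb'))['frame']
s=cam('scene');t=cam('top');o=ctrl.get_obs();print(o['t'],o['ft_force'])
d=lambda a,b,y0,y1,x0,x1:round(float(np.abs(a[y0:y1,x0:x1].astype(int)-b[y0:y1,x0:x1]).mean()),1)
print('fin+lid scene',d(s0,s['frame'],195,245,315,350),'jar',d(s0,s['frame'],285,325,352,385),'flat',d(s0,s['frame'],325,365,125,190),'tape top',d(t0,t['frame'],275,320,330,378),'fin top',d(t0,t['frame'],262,290,235,262),'flat top',d(t0,t['frame'],300,352,462,508),'jar top',d(t0,t['frame'],170,200,318,345),'short top',d(t0,t['frame'],218,240,258,288))
g=np.hstack([cv2.resize(s['frame'][120:420,180:440],(390,450),interpolation=2),cv2.resize(t['frame'][150:360,170:520],(410,450))])
cv2.imwrite('pics/g.png',g)
E
```

```text
32.35 [-0.50018369  0.24961072 -0.63687548]
fin+lid scene 8.0 jar 7.8 flat 8.9 tape top 47.3 fin top 6.1 flat top 13.2 jar top 8.8 short top 7.3
```

View pics/g.png

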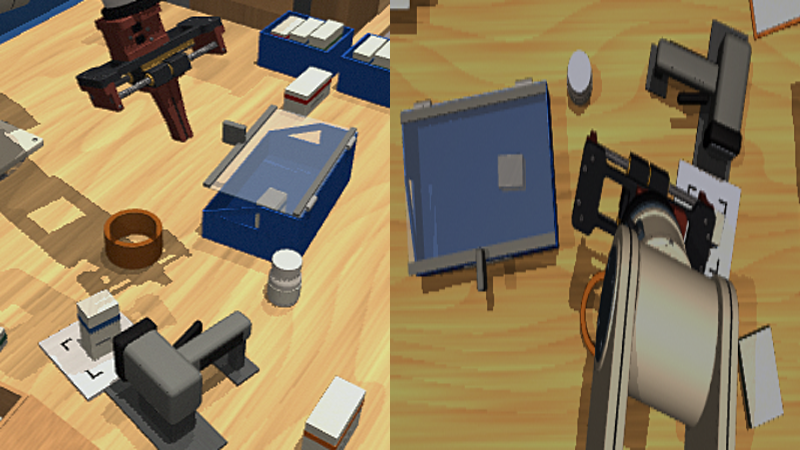

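The lid is shut with the fin back at its starting pixels. The short carton, the jar and the flat carton show almost no change between the before and after images. The tape roll is hidden by the arm in the top view, but it looks unmoved in the scene view. The tall carton stands on the plate.

```bash
python3 -c "
from workcell import ctrl
print(ctrl.close_job())"
```

```text
the job is handed in; nothing more can be done
None
```

I handed the job in at about 32 s: the tall carton stands upright and square on the scan plate, the trigger was fully squeezed for about half a second and released, the lid is shut, and the bystanders look unmoved in the images; the hand-in call returned no verdict.

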